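# Lever open the inspection cover of a gear housing

### The job

Take the orange-handled pry blade, push its thin tip into the mouth under the yellow front edge of the gear housing's hinged cover, and lever the cover up until it stands open clearly more than half-way to upright, so that the gears can be inspected; it stays where it is left. Only the pry blade may touch the cover, never the gripper. Then lay the pry blade back down on the bench, keeping hold of it until it is down, and leave the black-handled brass drift where it lies.

Things in the scene. Friction and masses are not known exactly. Their poses are not given: they have to be found in the camera images.
- pry_grip (a point): Centre of the pry blade's orange handle, 100 mm long, 22 wide, 26 tall, lying flat on the bench left or right of the housing, 13 mm up; loose, 0.1 kg. x runs along the tool from handle to blade, y across it, z up. The flat steel blade, 16 mm wide and 3 thick, leaves the handle's front at mid-height; its tip is 120 mm from this point along x. Grasp across the width.
- mouth (a point): Centre, 67 mm above the bench, of the mouth in the front wall's outer face of the fixed green gear housing (110 mm deep, 120 wide, 75 high): an opening 60 mm wide, 16 high, from the wall's sill (59 mm up) to the closed cover's underside (75 mm up). x points level into the housing, away from the robot, y along the front, z up. Wall 8 mm thick; behind it is free for 80 mm, gears lie lower.
- cover (a joint): Cover's opening angle, rad: 0 closed, 1.57 upright, stop 1.9; starts at 0 to 0.08. Aluminium plate 124 mm wide, 5 thick; its yellow front edge overhangs the wall by 12 mm (mouth x = -12 mm) and swings up and away from the robot. Hinge axis level, along the mouth's y, at x = +110 mm, z = +8 mm from the mouth point. Stiff hinge: stays at any angle, needs about 2 N upward at the front edge.
- drift: Bystander, not to be used: a drift with a black handle 100 x 24 x 26 mm and a thick round brass nose 20 mm across (too thick for the mouth) reaching 120 mm from its origin along x; origin under the handle's centre, on the bench, x along the tool.
Not all that is in view belongs to the job. Of the things that look like the part that bears pry_grip, take the one that is farthest to the robot's right at the start. Of the things that look like the part that bears mouth, the largest one is meant.

How it is judged:
By the outcome, as a careful person would: the job done as asked, in the order asked, and still so for the second after the job is handed in, with the robot touching nothing.
It also fails if it takes over 48 s, if anything falls off the work surface, if the arm or the gripper's body presses on something with over 40 N, if the wrist force passes 120 N, or if a joint passes its speed limit or range.

### The arm

A 7-joint arm with a two-finger parallel gripper is mounted at the origin on the work surface. World frame = base frame: x ahead of the robot, y to its left, z up, the work surface at z = 0. Lengths are in m, angles in rad, forces in N, time in s.
With the tool pointing down it reaches from about 0.425 to 0.925 m from the base axis. Payload 6.8 kg.
Tool frame: the origin (TCP) lies at the very end of the fingers, on their centre line; the grasp point (between the pads) lies 19 mm behind it; x points along the fingers, z is the direction in which the jaws open and shut, and the axes are right-handed (so a half turn about x gives the same grasp; the last joint's range is limited). The gripper opens to 88 mm and grips with 3 to 60 N. Pads are 20 mm wide; open, the fingers measure 115 mm over their backs; the gripper's body (75 mm by 178 mm) begins 61 mm behind the grasp point.
Start: joints at [1.039, 0.477, 0.022, 1.555, -0.011, 1.109, -0.083], TCP at [0.278, -0.615, 0.223] pointing down, gripper open.
Joint ranges: [-2.96, 2.96], [-0.34, 2.1], [-1.41, 1.46], [0.24, 2.44], [-1.37, 4.51], [0.17, 1.92], [-2.96, 2.96]. Speed limits (rad/s): [2.39, 2.39, 3.14, 3.14, 3.14, 3.14, 3.14].

### API

Orientations are given as a rotation vector (axis times angle).
In Python, from cell import manip gives the robot as it stands.
- The arm moves only by the tool jog_arm, never from a script. Its argument "series" is one flat list of numbers, 4 for each row, row after row: the shift along the world's x, y, z in mm, then the turn about the world's z in rad. A call has 1 to 10 rows; each row shifts and turns the commanded pose from where the row before left it; what a row does not reach is not made up. A row lasts 1/12 s, in which the tool goes at most 41.7 mm and 7.16 degrees, less where a joint would pass 70% of its speed; a pose out of reach is approached as far as the arm can. A call with a gripper value outside its range is refused whole. "claw" is the finger opening in mm, from 0 to 87.8, set as the call begins (left out, the last holds). The fingers move at their own pace and stop on an object; "newtons" is the grip in N (left out, the last holds). Time passes only in rows, so rows that do not move let the fingers close. It gives the time, the measured TCP pose, the force and the opening at its end, in the units of the state.
- manip.sense(): the state, without advancing time (a new reading comes with each control period).
- manip.snapshot(name): name is "side" or "top"; returns the picture (384x512x3 uint8, blue, green, red); there is no depth.
- manip.camera_model(name): a dict with "camera_matrix" (3x3 intrinsics, pixels), "rvec" (rotation vector, rad) and "tvec" (3), from world to camera coordinates, as OpenCV has them. Camera axes: x right, y down, z forward; pixel columns grow to the right and rows downward; lengths in m; the calibration is good to about 2 mm. A picture is of the moment at which its call begins. camera_model takes no time and is no camera call.
- manip.finish_job(): hands the job in, once; it reports no verdict.
The state is a dict: "t": time; "q": joint angles; "qvel": joint speeds; "effort": joint torques, N m; "tool_pos": TCP position; "orientation": TCP orientation; "force": force on the tool from outside, world axes, zero at the start; "torque": the same for the moment, N m; "gripper_width": opening from 0.0 (shut) to 1.0 (fully open).
Only numpy, scipy, OpenCV 4.12 (cv2) and the standard library are available. Lean on these libraries where they do the work, as an engineer would, in place of code of your own. Each camera call takes 0.05 s, during which the arm holds its last target. There are 200 camera calls.

## Working session

There is one attempt and no reset: what is moved stays moved. The work goes in short steps, Python scripts to look and compute and a tool call to move; the robot and the scene stay as the last step left them, time stands still between calls to the robot, and variables do not carry over. Pictures are saved under pics/ and viewed, about 8 in all and at most 12, crops included, and the job is handed in when it is done.

Besides the shell and the picture viewer there is one more tool, called after "Request:" in YAML: its name, and indented under it one key for each argument. jog_arm: Moves the arm, as the interface text tells. Its arguments: {"type":"object","properties":{"series":{"type":"array"},"claw":{"type":"number"},"newtons":{"type":"number"}},"required":["series"]}

```bash
mkdir -p pics; python3 - <<'E'
from cell import manip
import cv2,numpy as np
s=manip.sense();print(s)
for n in("side","top"):
    cv2.imwrite(f"pics/{n}0.png",manip.snapshot(n)); c=manip.camera_model(n)
    R=cv2.Rodrigues(np.array(c["rvec"],float))[0];print(n,c["camera_matrix"],"pos",-R.T@np.array(c["tvec"]).ravel(),"R",R)
E
```

```text
{'t': 0.0, 'q': array([ 1.03889384,  0.47775916,  0.02232178,  1.55643549, -0.01150097,
        1.10931028, -0.08310203]), 'qvel': array([-0.00030201, -0.000544  ,  0.00053484, -0.00020483,  0.00013644,
       -0.00069893, -0.00044897]), 'effort': array([-1.23522219e-03, -5.82860863e+01,  1.53349500e+00, -2.72611517e+01,
       -5.44999237e-02,  1.69901701e-02,  1.74951356e-04]), 'tool_pos': array([ 0.27732913, -0.61473739,  0.22171558]), 'orientation': array([ 0.89249931,  1.38200196, -0.89108041]), 'force': array([ 0.27103918,  0.4324156 , -0.73160206]), 'torque': array([-0.02578169,  0.0016986 ,  0.0253372 ]), 'gripper_width': 1.0001701801768836}
side [[397.23583973   0.         258.06529954]
 [  0.         397.23583973 190.59633799]
 [  0.           0.           1.        ]] pos [0.21316327 1.02535995 0.67084254] R [[-0.93892164 -0.34343797  0.02182942]
 [-0.19262879  0.47194222 -0.86032825]
 [ 0.28516716 -0.81198578 -0.5092728 ]]
top [[494.15397784   0.         244.75097449]
 [  0.         494.15397784 199.82667295]
 [  0.           0.           1.        ]] pos [0.46323643 0.06032451 1.45054626] R [[-0.00299374 -0.99995117  0.00941732]
 [-0.99795378  0.00238602 -0.06389485]
 [ 0.06386926 -0.00958933 -0.9979122 ]]
```

View pics/top0.png

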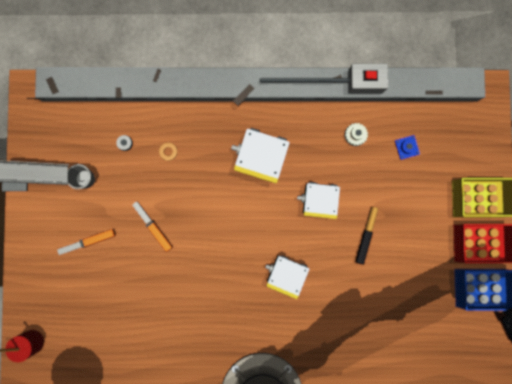

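View pics/side0.png

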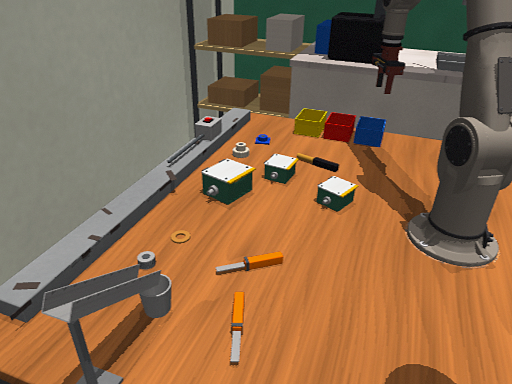

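The target pry blade is the right-hand orange one: handle at about (160,235) in the top view, tip at about (136,204). The target housing is the largest, at about (262,155). The black drift is at (367,235). Next I'll measure them.

```bash
cat > h.py <<'E'
from cell import manip
import cv2,numpy as np
def cam(n):
    c=manip.camera_model(n);R=cv2.Rodrigues(np.array(c["rvec"],float))[0];t=np.array(c["tvec"],float).reshape(3,1)
    return np.array(c["camera_matrix"]),R,t
def ray(n,p,z):
    K,R,t=cam(n);u=cv2.undistortPoints(np.array([[p]],float),K,None)[0,0]
    d=R.T@np.array([u[0],u[1],1]);o=(-R.T@t).ravel();return o+d*(z-o[2])/d[2]
def tri(pt,ps):
    P=[K@np.hstack([R,t]) for K,R,t in (cam("top"),cam("side"))]
    X=cv2.triangulatePoints(P[0],P[1],np.array(pt,float).reshape(2,1),np.array(ps,float).reshape(2,1)).ravel();return X[:3]/X[3]
def proj(n,X):
    K,R,t=cam(n);return cv2.projectPoints(np.array(X,float).reshape(-1,1,3),R,t,K,None)[0].reshape(-1,2)
def blobs(m,amin=20):
    cs,_=cv2.findContours(m,cv2.RETR_EXTERNAL,cv2.CHAIN_APPROX_NONE);return [c for c in cs if cv2.contourArea(c)>=amin]
E
python3 - <<'E'
from h import *
np.set_printoptions(precision=4,suppress=True)
s=manip.sense();R=cv2.Rodrigues(s["orientation"])[0];print("tool x,z",R[:,0],R[:,2])
for n in("top","side"):
    im=cv2.imread(f"pics/{n}0.png");hsv=cv2.cvtColor(im,cv2.COLOR_BGR2HSV)
    o=cv2.inRange(hsv,(8,200,180),(20,255,255));y=cv2.inRange(hsv,(23,150,120),(35,255,255));w=cv2.inRange(hsv,(0,0,200),(180,40,255))
    for nm,m,z in(("or",o,.026),("ye",y,.078),("wh",w,.08)):
        for c in blobs(m,12):
            (a,b),(d,e),f=cv2.minAreaRect(c);bx=cv2.boxPoints(((a,b),(d,e),f))
            print(n,nm,cv2.contourArea(c),(a,b),(d,e),f)
            if n=="top": print("   ",*[ray(n,p,z)[:2] for p in bx],"ctr",ray(n,(a,b),z)[:2])
a=cv2.imread("pics/top0.png")[115:260,115:305];b=cv2.imread("pics/side0.png")[150:210,195:265]
a=cv2.resize(a,None,fx=3,fy=3,interpolation=cv2.INTER_CUBIC);
b=cv2.resize(b,(220*1,int(60*220/70)),interpolation=cv2.INTER_CUBIC)
c=np.zeros((435,800,3),np.uint8);c[:,:570]=a;c[:b.shape[0],575:795]=b;cv2.imwrite("pics/c1.png",c)
E
```

```text
tool x,z [-0.0008  0.0014 -1.    ] [ 0.4112 -0.9116 -0.0016]
top ye 48.5 (281.7337341308594, 291.1390686035156) (32.69231033325195, 2.615385055541992) 22.61986541748047
    [ 0.313  -0.0111] [ 0.3196 -0.0139] [ 0.2849 -0.0967] [ 0.2784 -0.0939] ctr [ 0.299  -0.0539]
top ye 44.5 (319.9085388183594, 215.3231658935547) (32.13557434082031, 2.4294939041137695) 6.340191841125488
    [ 0.5091 -0.117 ] [ 0.5158 -0.1178] [ 0.5057 -0.2067] [ 0.499  -0.2058] ctr [ 0.5074 -0.1618]
top ye 1559.0 (486.0, 196.5) (39.0, 50.0) 90.0
    [ 0.6138 -0.5593] [ 0.6135 -0.7002] [ 0.5041 -0.6961] [ 0.5044 -0.5559] ctr [ 0.5588 -0.6278]
top ye 116.5 (255.25816345214844, 174.26571655273438) (43.613861083984375, 3.6637649536132812) 17.52556800842285
    [0.6362 0.0772] [0.646  0.0741] [ 0.6089 -0.042 ] [ 0.5991 -0.0388] ctr [0.6226 0.0176]
top wh 852.5 (288.34466552734375, 275.6188049316406) (32.645294189453125, 28.037118911743164) 22.833654403686523
    [ 0.3237 -0.0157] [ 0.3943 -0.0462] [ 0.3593 -0.129 ] [ 0.2889 -0.0983] ctr [ 0.3415 -0.0723]
top wh 36.0 (140.42750549316406, 212.05575561523438) (20.97405052
[... 1195 characters left out ...]
84924316) 8.13010311126709
side wh 311.5 (336.3305969238281, 184.90237426757812) (31.869182586669922, 15.473773002624512) 22.833650588989258
side wh 510.0 (226.70004272460938, 169.4000244140625) (19.230182647705078, 45.615779876708984) 63.43495178222656
side wh 221.5 (279.8824157714844, 160.47059631347656) (28.134132385253906, 12.12678050994873) 14.03624439239502
side wh 108.5 (349.1853942871094, 63.269866943359375) (56.32051086425781, 3.4800825119018555) 6.115502834320068
side wh 100.0 (306.52471923828125, 57.25247573852539) (30.54764175415039, 6.5672454833984375) 5.710593223571777
side wh 551.5 (417.4356689453125, 57.85334396362305) (38.86084747314453, 17.112462997436523) 5.355824947357178
```

View pics/c1.png

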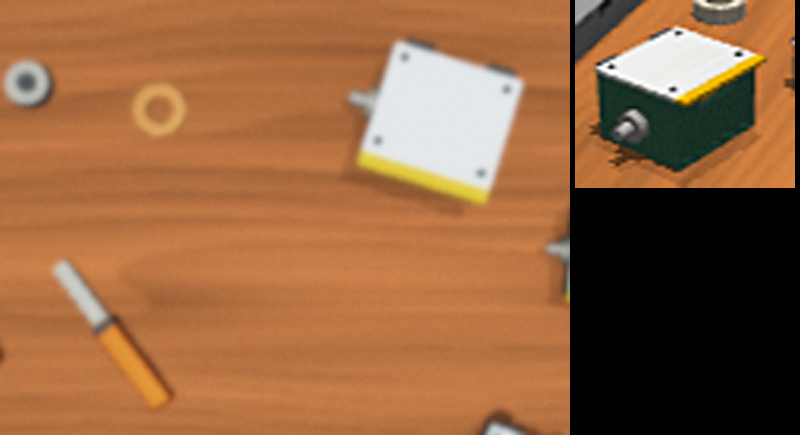

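The crop shows the target housing with its yellow front edge from about (234,170) to (277,182) in full-image pixels, and the cover nearly closed. The blade tip is near (136,202) and the handle runs from (150,225) to (169,249). Now for a precise measurement of the handle.

```bash
python3 - <<'E'
from h import *
np.set_printoptions(precision=4,suppress=True)
im=cv2.imread("pics/top0.png");hsv=cv2.cvtColor(im,cv2.COLOR_BGR2HSV)
print(hsv[242,164],hsv[238,160],hsv[250,130])
h0=hsv[240,162].astype(int)
m=((hsv[...,1]>205)&(hsv[...,2]>190)).astype(np.uint8)
b=np.zeros_like(m);b[215:260,140:180]=1
for c in blobs(m*b,10):
    (a,bb),(d,e),f=cv2.minAreaRect(c);print(cv2.contourArea(c),(a,bb),(d,e),f,*[ray("top",p,.024)[:2] for p in cv2.boxPoints(((a,bb),(d,e),f))],"ctr",ray("top",(a,bb),.024)[:2])
w=((hsv[...,1]<60)&(hsv[...,2]>150)).astype(np.uint8);b[:]=0;b[195:228,125:160]=1
for c in blobs(w*b,5):
    (a,bb),(d,e),f=cv2.minAreaRect(c);print("blade",(a,bb),(d,e),f,*[ray("top",p,.0145)[:2] for p in cv2.boxPoints(((a,bb),(d,e),f))])
X=np.array([.616,.0196,.078]);d=np.array([-.3,-.954,0])
print("front corners side", proj("side",[X-d*.062,X+d*.062]))
print(*[ray("side",p,.0145)[:2] for p in((217,271),(245,262.5),(283,259))])
E
```

```text
[ 17 189 224] [ 17 190 225] [ 13 164 177]
blade (141.40000915527344, 212.2000274658203) (23.60000228881836, 5.599999904632568) 53.13010025024414 [0.5425 0.3738] [0.5522 0.3609] [0.4973 0.3193] [0.4876 0.3322]
front corners side [[230.1975 184.6289]
 [255.5814 169.8811]]
[0.5417 0.3735] [0.4904 0.3202] [0.4063 0.2727]
```

```bash
python3 - <<'E'
from h import *
np.set_printoptions(precision=4,suppress=True)
im=cv2.imread("pics/top0.png");hsv=cv2.cvtColor(im,cv2.COLOR_BGR2HSV)
m=((hsv[...,0]>=15)&(hsv[...,0]<22)&(hsv[...,1]>172)&(hsv[...,2]>195)).astype(np.uint8)
b=np.zeros_like(m);b[215:260,140:180]=1
for c in blobs(m*b,10):
    (a,bb),(d,e),f=cv2.minAreaRect(c);print(cv2.contourArea(c),(a,bb),(d,e),f,*[ray("top",p,.026)[:2] for p in cv2.boxPoints(((a,bb),(d,e),f))],"ctr",ray("top",(a,bb),.026)[:2])
im=cv2.imread("pics/side0.png");hsv=cv2.cvtColor(im,cv2.COLOR_BGR2HSV)
y=((hsv[...,0]>=20)&(hsv[...,0]<36)&(hsv[...,1]>120)).astype(np.uint8);b[:]=0;b[150:200,200:265]=1
c=max(blobs(y*b,2),key=cv2.contourArea).reshape(-1,2);print(c[c[:,0].argmin()],c[c[:,0].argmax()],c.tolist())
E
```

```text
138.5 (159.14683532714844, 237.0408935546875) (29.388057708740234, 5.670310974121094) 52.4314079284668 [0.4765 0.3251] [0.4864 0.3122] [0.4195 0.2604] [0.4097 0.2732] ctr [0.448  0.2927]
[227 181] [255 168] [[252, 167], [251, 168], [250, 168], [249, 169], [248, 169], [247, 170], [246, 170], [245, 171], [244, 172], [243, 172], [242, 173], [241, 173], [240, 174], [239, 174], [238, 175], [237, 175], [236, 176], [235, 177], [234, 177], [233, 178], [232, 178], [231, 179], [230, 179], [229, 180], [228, 181], [227, 181], [227, 182], [228, 183], [229, 183], [230, 183], [231, 183], [232, 183], [233, 182], [234, 181], [235, 180], [236, 180], [237, 179], [238, 179], [239, 178], [240, 178], [241, 177], [242, 176], [243, 176], [244, 175], [245, 175], [246, 174], [247, 174], [248, 173], [249, 172], [250, 172], [251, 171], [252, 171], [253, 170], [254, 169], [255, 168], [254, 168], [253, 167]]
```

Pry handle centre is about (0.450, 0.294) at yaw 0.655, and the mouth is about (0.628, 0.016) at yaw −0.305. The cover is almost closed. I'll swing over to the blade.

Request:
jog_arm:
  series: [19,34,0,0,19,34,0,0,19,34,0,0,19,34,0,0,19,34,0,0,19,34,0,0,19,34,0,0,19,34,0,0,19,34,0,0,19,34,0,0]
  claw: 60
  newtons: 60

```text
t: 0.93
tool_pos: [0.4679, -0.2735, 0.2225]
orientation: [0.892, 1.381, -0.892]
force: [0.7, 0.7, 0.5]
gripper_width: 0.681
```

Request:
jog_arm:
  series: [19,34,0,0,19,34,0,0,-3,39,0,0.03,-3,39,0,0.03,-3,39,0,0.03,-3,39,0,0.03,-3,39,0,0.03,-3,39,0,0.03,-3,39,0,0.03,-3,39,0,0.02]

```text
t: 1.77
tool_pos: [0.4808, 0.1063, 0.2226]
orientation: [0.714, 1.45, -0.715]
force: [0.5, 0.4, -0.5]
gripper_width: 0.683
```

Request:
jog_arm:
  series: [-3,39,0,0,-3,39,0,0,-3,39,0,0,-3,39,0,0,-2,38,0,0,0,0,-30,0,0,0,-30,0,0,0,-30,0,0,0,0,0,0,0,0,0]

```text
t: 2.6
tool_pos: [0.4665, 0.2979, 0.1316]
orientation: [0.713, 1.452, -0.718]
force: [-1.0, 0.5, 0.9]
gripper_width: 0.681
```

```bash
cat > st.py <<'E'
from h import *
np.set_printoptions(precision=4,suppress=True)
s=manip.sense();R=cv2.Rodrigues(s["orientation"])[0];p=s["tool_pos"];yaw=np.arctan2(R[1,2],R[0,2])+np.pi/2
print("t",s["t"],"pos",p,"toolx",R[:,0],"bladeyaw",yaw,"F",s["force"],"T",s["torque"],"w",s["gripper_width"]*87.8,"q",s["q"])
E
python3 st.py
```

```text
t 2.6 pos [0.4665 0.2979 0.1316] toolx [-0.0033 -0.0021 -1.    ] bladeyaw 0.6539236243074847 F [-0.9609  0.5141  0.8777] T [-0.0113 -0.0033  0.0002] w 59.821433569883375 q [-0.3035  0.43   -0.4743  1.9047  0.251   0.8691 -1.8218]
```

Request:
jog_arm:
  series: [1,9,-30,0,0,0,-35,0,0,0,-30,0,0,0,-15,0,0,0,-8,0,0,0,-6,0,0,0,0,0,0,0,0,0]

```text
t: 3.27
tool_pos: [0.4697, 0.3084, 0.0102]
orientation: [0.717, 1.448, -0.714]
force: [0.0, 1.0, 0.1]
gripper_width: 0.687
```

```bash
python3 - <<'E'
from h import *
import st
a=manip.snapshot("top")[180:270,110:220];b=manip.snapshot("side")[210:300,190:300]
f=lambda i:cv2.resize(i,None,fx=3.6,fy=3.6,interpolation=cv2.INTER_CUBIC)
cv2.imwrite("pics/g1.png",np.hstack([f(a),f(b)]))
E
```

```text
t 3.2667 pos [0.4697 0.3084 0.0102] toolx [ 0.002   0.0014 -1.    ] bladeyaw 0.6534342829876915 F [0.0303 0.9519 0.0591] T [0.0391 0.0042 0.0484] w 60.31188521916538 q [-0.3861  0.6127 -0.3948  1.9555  0.3784  0.6429 -1.9395]
```

View pics/g1.png

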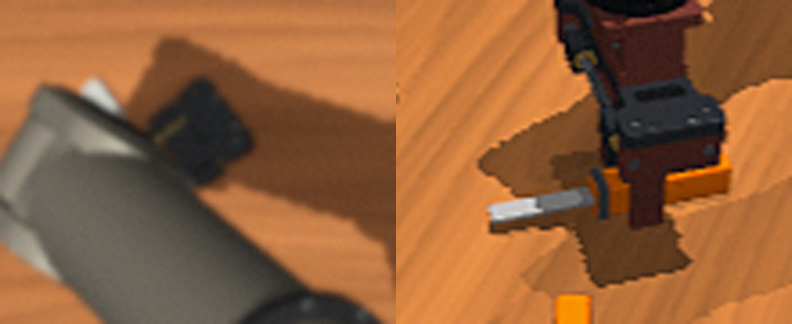

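The fingers straddle the front part of the handle: in the side view the finger is at about (369,190) of the crop and the dark collar at (321,195). Lower 5 mm and close.

Request:
jog_arm:
  series: [0,0,-5,0,0,0,0,0,0,0,0,0]

```text
t: 3.62
tool_pos: [0.4686, 0.3076, 0.0037]
orientation: [0.716, 1.45, -0.716]
force: [-0.1, -0.3, 0.1]
gripper_width: 0.686
```

Request:
jog_arm:
  series: [0,0,0,0,0,0,0,0,0,0,0,0,0,0,0,0,0,0,0,0,0,0,0,0,0,0,0,0,0,0,0,0]
  claw: 10
  newtons: 60

```text
t: 4.28
tool_pos: [0.4686, 0.3077, 0.0037]
orientation: [0.716, 1.45, -0.716]
force: [0.3, 0.5, -0.4]
gripper_width: 0.251
```

Request:
jog_arm:
  series: [0,0,10,0,0,0,20,0,0,0,20,0,0,0,20,0,0,0,20,0,0,0,0,0,0,0,0,0]

```text
t: 4.87
tool_pos: [0.4692, 0.3081, 0.0949]
orientation: [0.717, 1.448, -0.714]
force: [-0.5, 0.3, -1.9]
gripper_width: 0.249
```

```bash
python3 st.py
```

```text
t 4.8667 pos [0.4692 0.3081 0.0949] toolx [ 0.0022  0.0013 -1.    ] bladeyaw 0.6535721673981189 F [-0.5047  0.2891 -1.8594] T [ 0.0128 -0.0776  0.0296] w 21.844138870755696 q [-0.3333  0.4878 -0.4578  1.9173  0.2939  0.7994 -1.8684]
```

Request:
jog_arm:
  series: [0,-25,0,-0.1,0,-28,0,-0.1,3,-28,0,-0.1,4,-28,0,-0.1,4,-28,0,-0.1,4,-28,0,-0.1,4,-28,0,-0.1,4,-28,0,-0.1,4,-20,0,-0.1,1,-10,0,-0.06]

```text
t: 5.7
tool_pos: [0.4959, 0.0528, 0.0925]
orientation: [1.435, 1.043, -1.44]
force: [0.9, -0.9, -1.4]
gripper_width: 0.248
```

Request:
jog_arm:
  series: [0,0,-10,0,0,0,-10,0,0,0,0,0,0,0,0,0]

```text
t: 6.03
tool_pos: [0.4952, 0.058, 0.0722]
orientation: [1.427, 1.053, -1.431]
force: [0.7, 0.2, -0.9]
gripper_width: 0.245
```

```bash
python3 - <<'E'
from h import *
import st
a=manip.snapshot("top");b=manip.snapshot("side")
cv2.imwrite("pics/top2.png",a);cv2.imwrite("pics/side2.png",b)
cv2.imwrite("pics/i1.png",np.hstack([cv2.resize(a[120:230,200:300],(400,440),interpolation=cv2.INTER_CUBIC),cv2.resize(b[140:240,200:290],(396,440),interpolation=cv2.INTER_CUBIC)]))
E
```

```text
t 6.0333 pos [0.4952 0.058  0.0722] toolx [-0.0031  0.0001 -1.    ] bladeyaw -0.3026909381773282 F [ 0.722   0.2336 -0.8922] T [ 0.0376 -0.0079  0.014 ] w 21.537597160256 q [-0.0785  0.4098 -0.1968  2.0844  0.1257  0.6614 -2.2325]
```

View pics/i1.png

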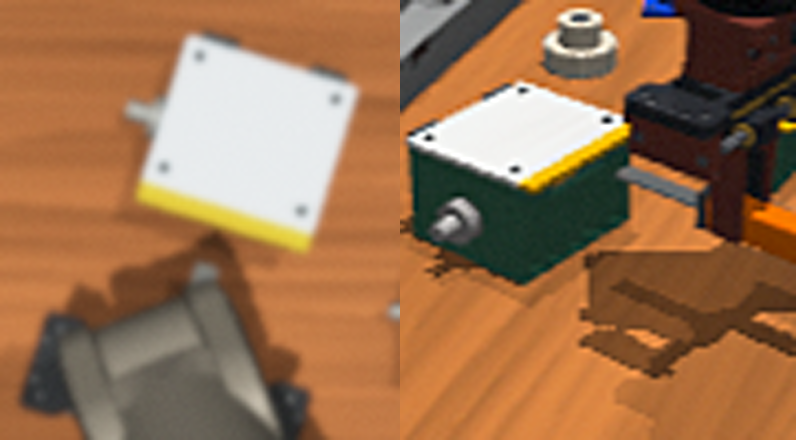

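```bash
python3 - <<'E'
from h import *
np.set_printoptions(precision=4,suppress=True)
print(ray("top",(251,186.5),.0815), tri((251,186.5),(249.5,178.8)))
p=np.array([.4952,.058,.0815]);d=np.array([np.cos(.303),-np.sin(.303),0]);print("pred",p+.097*d,proj("side",p+.097*d),proj("top",p+.097*d))
m=np.array([.628,.016,.067]);print("mouth rel",(m-p)@d,(m-p)@np.array([-d[1],d[0],0]))
E
```

```text
[0.588  0.0297 0.0815] [0.5892 0.0301 0.0824]
pred [0.5878 0.0291 0.0815] [[250.7365 179.0539]] [[251.2228 186.5638]]
mouth rel 0.13928254481706212 -0.0004612041663867236
```

The measured tip matches the prediction within 1.5 mm and the lateral error is 0.5 mm. Lower and insert.

Request:
jog_arm:
  series: [0,0,-7,0,0,0,-7,0,0,0,0,0,10,-3,0,0,10,-3,0,0,10,-3,0,0,10,-3,0,0,0,0,0,0,0,0,0,0]

```text
t: 6.88
tool_pos: [0.5375, 0.0443, 0.0597]
orientation: [1.432, 1.048, -1.431]
force: [0.3, 0.2, -2.1]
gripper_width: 0.246
```

```bash
python3 st.py
```

```text
t 6.8833 pos [0.5375 0.0443 0.0597] toolx [ 0.0005  0.0001 -1.    ] bladeyaw -0.3073761011756102 F [ 0.2625  0.195  -2.1166] T [ 0.0383  0.019  -0.0593] w 21.61822288724107 q [-0.0526  0.4797 -0.1819  2.0011  0.1346  0.6716 -2.1981]
```

Request:
jog_arm:
  series: [9,-3,-2,0,9,-3,0,0,8,-2,0,0,0,0,0,0,0,0,0,0]

```text
t: 7.3
tool_pos: [0.5631, 0.0365, 0.0576]
orientation: [1.432, 1.048, -1.431]
force: [0.3, -0.3, -1.5]
gripper_width: 0.243
```

```bash
python3 - <<'E'
from h import *
import st
a=manip.snapshot("top");b=manip.snapshot("side")
cv2.imwrite("pics/i2.png",np.hstack([cv2.resize(a[120:230,200:300],(400,440),interpolation=cv2.INTER_CUBIC),cv2.resize(b[140:240,200:290],(396,440),interpolation=cv2.INTER_CUBIC)]))
E
```

```text
t 7.3 pos [0.5631 0.0365 0.0576] toolx [ 0.0001  0.     -1.    ] bladeyaw -0.3068393511587497 F [ 0.3249 -0.3161 -1.5031] T [0.0789 0.0339 0.0208] w 21.32640072532276 q [-0.0369  0.5142 -0.1768  1.9433  0.1355  0.6952 -2.1732]
```

View pics/i2.png

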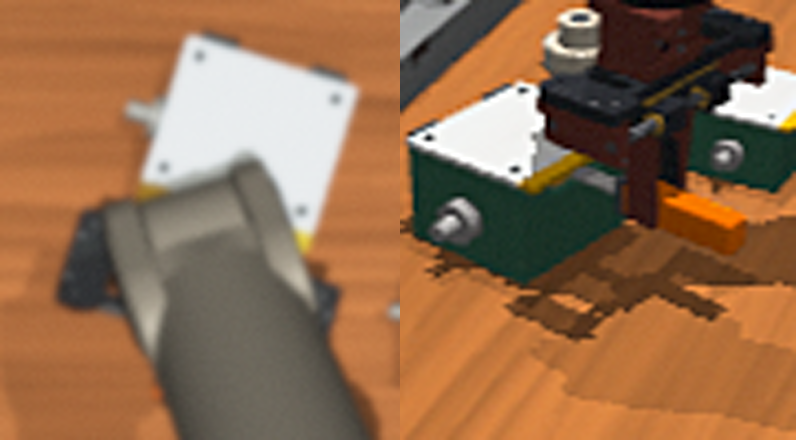

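The blade lies under the yellow edge (crop (590,180)) with no contact force. Start levering along the hinge arc.

Request:
jog_arm:
  series: [0,0,5,0,0,0,5,0,0,0,5,0,1,0,5,0,1,0,5,0,1,0,5,0,1,-1,5,0,2,-1,4,0,0,0,0,0]

```text
t: 8.15
tool_pos: [0.5693, 0.0348, 0.0977]
orientation: [1.432, 1.048, -1.43]
force: [0.5, -0.5, -1.6]
gripper_width: 0.243
```

```bash
python3 - <<'E'
from h import *
import st
a=manip.snapshot("top");b=manip.snapshot("side")
cv2.imwrite("pics/i3.png",np.hstack([cv2.resize(a[110:220,200:300],(400,440),interpolation=cv2.INTER_CUBIC),cv2.resize(b[120:220,200:290],(396,440),interpolation=cv2.INTER_CUBIC)]))
E
```

```text
t 8.15 pos [0.5693 0.0348 0.0977] toolx [ 0.0013  0.0003 -1.    ] bladeyaw -0.3062674968578458 F [ 0.4861 -0.4663 -1.5769] T [0.0852 0.1315 0.0142] w 21.357743344058367 q [-0.0248  0.4635 -0.1856  1.9081  0.1176  0.779  -2.152 ]
```

View pics/i3.png

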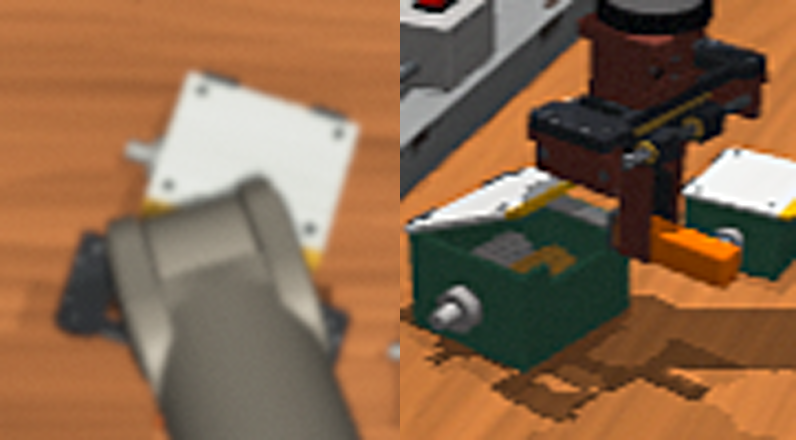

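The cover is rising and the grip holds. Continue along the arc.

Request:
jog_arm:
  series: [2,-1,5,0,2,-1,5,0,3,-1,5,0,3,-1,5,0,4,-1,4,0,4,-1,4,0,4,-1,3,0,5,-1,4,0,0,0,0,0]

```text
t: 9.0
tool_pos: [0.5973, 0.0262, 0.1326]
orientation: [1.433, 1.046, -1.43]
force: [0.2, -0.6, -0.5]
gripper_width: 0.245
```

Request:
jog_arm:
  series: [5,-2,3,0,5,-2,3,0,5,-1,2,0,5,-2,2,0,5,-1,1,0,0,0,0,0]

```text
t: 9.5
tool_pos: [0.6222, 0.0182, 0.1431]
orientation: [1.433, 1.047, -1.43]
force: [0.6, 0.8, -0.8]
gripper_width: 0.246
```

```bash
python3 - <<'E'
from h import *
import st
a=manip.snapshot("top");b=manip.snapshot("side")
cv2.imwrite("pics/i4.png",np.hstack([cv2.resize(a[110:220,200:300],(400,440),interpolation=cv2.INTER_CUBIC),cv2.resize(b[100:200,200:290],(396,440),interpolation=cv2.INTER_CUBIC)]))
E
```

```text
t 9.5 pos [0.6222 0.0182 0.1431] toolx [ 0.0019 -0.0002 -1.    ] bladeyaw -0.30694739346206434 F [ 0.5866  0.7825 -0.835 ] T [ 0.136  -0.0078  0.035 ] w 21.589179092581578 q [ 0.004   0.4793 -0.1783  1.752   0.1038  0.9176 -2.0954]
```

View pics/i4.png

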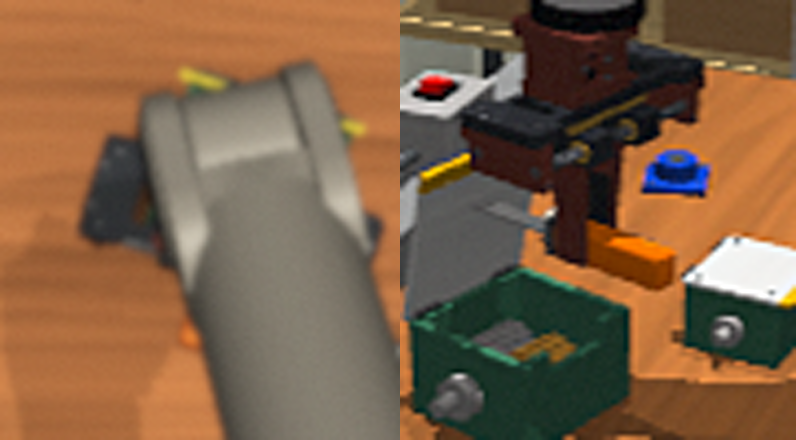

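The cover stands well past half-way, about 1.3 rad by tip geometry, with its yellow edge now at the back in the top view. Retract the blade straight back, then return to the free spot.

Request:
jog_arm:
  series: [-8,2,0,0,-15,5,0,0,-20,6,0,0,-20,6,0,0,-20,6,0,0,-20,7,0,0,-20,7,0,0,-20,6,0,0,0,0,0,0]

```text
t: 10.35
tool_pos: [0.4731, 0.0647, 0.1424]
orientation: [1.427, 1.051, -1.432]
force: [-0.0, 0.1, -1.4]
gripper_width: 0.251
```

Request:
jog_arm:
  series: [-1,25,0,0.1,-1,25,0,0.1,-1,25,0,0.1,-1,25,0,0.1,-1,25,0,0.1,-1,25,0,0.1,-1,25,0,0.1,-1,25,0,0.1,-1,25,0,0.1,-1,20,0,0.06]

```text
t: 11.18
tool_pos: [0.4674, 0.3107, 0.1429]
orientation: [0.712, 1.451, -0.71]
force: [0.6, 0.4, -1.4]
gripper_width: 0.247
```

Request:
jog_arm:
  series: [0,0,-20,0,0,0,-25,0,0,0,-25,0,0,0,-20,0,0,0,-10,0,0,0,0,0,0,0,0,0]

```text
t: 11.77
tool_pos: [0.4677, 0.3088, 0.0428]
orientation: [0.716, 1.45, -0.716]
force: [-0.7, 0.3, -0.2]
gripper_width: 0.246
```

```bash
python3 - <<'E'
from h import *
import st
cv2.imwrite("pics/top5.png",manip.snapshot("top"));b=manip.snapshot("side")
cv2.imwrite("pics/i5.png",cv2.resize(b[120:310,180:330],(600,760)[::1] if 0 else (470,595),interpolation=cv2.INTER_CUBIC))
E
```

```text
t 11.7667 pos [0.4677 0.3088 0.0428] toolx [-0.0002 -0.0002 -1.    ] bladeyaw 0.6535689284959929 F [-0.6564  0.3471 -0.1787] T [-0.009  -0.0084 -0.031 ] w 21.609977716158745 q [-0.3647  0.5629 -0.4244  1.9447  0.3458  0.7052 -1.9147]
```

View pics/i5.png

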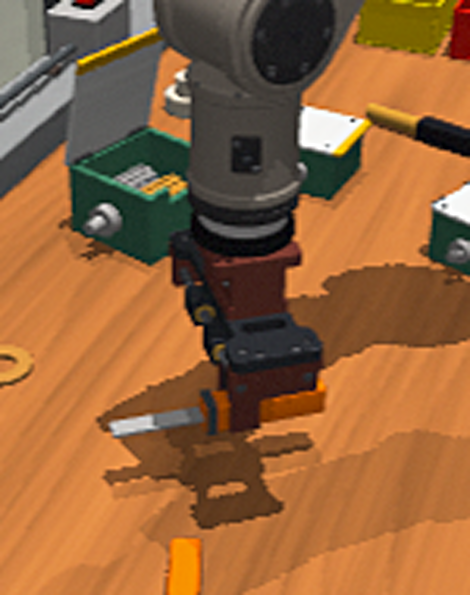

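The cover stays open (yellow edge at crop (118,48)), and the blade is level in the grip over clear bench. Lay it down.

Request:
jog_arm:
  series: [0,0,-15,0,0,0,-12,0,0,0,-6,0,0,0,-3,0,0,0,-2,0,0,0,0,0,0,0,0,0]

```text
t: 12.45
tool_pos: [0.4678, 0.3089, 0.005]
orientation: [0.716, 1.45, -0.715]
force: [-0.5, -0.0, -1.0]
gripper_width: 0.248
```

Request:
jog_arm:
  series: [0,0,-1,0,0,0,-1,0,0,0,0,0,0,0,0,0]

```text
t: 12.78
tool_pos: [0.4679, 0.309, 0.0036]
orientation: [0.716, 1.449, -0.715]
force: [-1.0, -1.3, 6.3]
gripper_width: 0.245
```

Request:
jog_arm:
  series: [0,0,0,0,0,0,0,0,0,0,0,0,0,0,0,0,0,0,0,0,0,0,0,0]
  claw: 60

```text
t: 13.28
tool_pos: [0.4676, 0.3087, 0.0026]
orientation: [0.716, 1.45, -0.716]
force: [-0.4, 1.2, 0.4]
gripper_width: 0.659
```

Request:
jog_arm:
  series: [0,0,10,0,0,0,25,0,0,0,35,0,0,0,35,0,0,0,35,0,-15,35,0,0,-15,35,0,0,-15,35,0,0,-15,35,0,0,0,0,0,0]

```text
t: 14.12
tool_pos: [0.4016, 0.4572, 0.1444]
orientation: [0.712, 1.457, -0.704]
force: [-0.5, 1.6, 0.7]
gripper_width: 0.684
```

```bash
python3 - <<'E'
from h import *
import st
a=manip.snapshot("top");b=manip.snapshot("side")
cv2.imwrite("pics/f.png",np.hstack([a[90:330,20:420],b[90:330,160:360].copy()]))
E
```

```text
t 14.1167 pos [0.4016 0.4572 0.1444] toolx [-0.0019  0.0068 -1.    ] bladeyaw 0.6641541341284835 F [-0.5212  1.5618  0.6523] T [0.023  0.0159 0.0761] w 60.03660046409368 q [-0.567   0.4993 -0.5093  1.7689  0.2861  0.9431 -2.0994]
```

View pics/f.png

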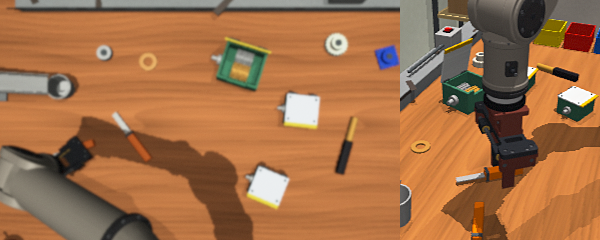

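The final view shows the cover open with the yellow edge at the back, about (267,135) in the full top image, and the gears visible. The pry blade lies flat at (151,227) and the drift is untouched. Hand in.

```bash
python3 -c "
from cell import manip
print(manip.finish_job())"
```

```text
the job is handed in; nothing more can be done
None
```

The cover of the largest housing is levered open to about 1.3 rad, well past half-way, and it stayed there after the blade was withdrawn. I estimated that angle from the blade-tip geometry, and the last pictures agree, with the yellow edge at the back and the gears in view.

I used the orange pry blade farthest to the robot's right and gripped it by its handle. Only the blade appeared to touch the cover. I laid it back at its starting place and let go only after the wrist force showed bench contact (about 6 N). I then backed the gripper clear.

- **Final views:** the blade lies flat and the drift is where it was.
- **Limits:** I handed in at about 14 s of the 48 s. The highest wrist force I read was about 6 N.
- **Checks:** none failed. I did not measure the final cover angle separately from the images.

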